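# Close up a power module and hold the probe arm on its test pads

### The arm

A 6-joint arm with a two-finger parallel gripper is mounted at the origin on the work surface. World frame = base frame: x ahead of the robot, y to its left, z up, the work surface at z = 0. Lengths are in mm, angles in rad, forces in N, time in s.
With the tool pointing down it reaches from about 275 to 1000 mm from the base axis. Payload 8.4 kg.
Tool frame: the origin (TCP) lies at the very end of the fingers, on their centre line; the grasp point (between the pads) lies 19 mm behind it; z points along the fingers, x is the direction in which the jaws open and shut, and the axes are right-handed (so a half turn about z gives the same grasp; the last joint's range is limited). The gripper opens to 85 mm and grips with 20 to 120 N. Pads are 22 mm wide; open, the fingers measure 114 mm over their backs; the gripper's body (76 mm by 85 mm) begins 54 mm behind the grasp point. The pads swing forward as they close: fully open they stand 13 mm farther back than shut.
Start: joints at [-0.002, 0.353, 1.633, -0, 1.155, -0.002], TCP at [625.002, -0, 207.881] pointing down, gripper open.
Joint ranges: [-2.63, 2.63], [-0.92, 2.1], [0.06, 2.66], [-1.3, 4.44], [0, 2.69], [-3.02, 3.02]. Speed limits (rad/s): [2.22, 2.22, 2.79, 3.14, 3.14, 3.14].

### API

Orientations are given as [roll, pitch, yaw] about the fixed x, y, z axes, in that order (R = Rz(yaw) Ry(pitch) Rx(roll)).
In Python, from rig import sense, grab_frame, calibration, sign_off gives the robot as it stands.
- The arm moves only by the tool servo_tool, never from a script. Its argument "series" is one flat list of numbers, 4 for each row, row after row: the shift along the world's x, y, z in m, then the turn about the world's z in degrees. In form: [x, y, z, yaw, x, y, z, yaw, ...]. A call has 1 to 8 rows; each row shifts and turns the commanded pose from where the row before left it; what a row does not reach is not made up. A row lasts 1/12 s, in which the tool goes at most 41.7 mm and 7.16 degrees, less where a joint would pass 70% of its speed; a pose out of reach is approached as far as the arm can. A call is refused whole if a number of a shift passes 0.0417 or a number of a turn 7.16, either way. A call with a gripper value outside its range is refused whole. "gripper" is the finger opening in m, from 0 to 0.0854, set as the call begins (left out, the last holds). The fingers move at their own pace and stop on an object; "newtons" is the grip in N (left out, the last holds). Time passes only in rows, so rows that do not move let the fingers close. It gives the time, the measured TCP pose, the force and the opening at its end, in the units of the state.
- sense(): the state, without advancing time (a new reading comes with each control period).
- grab_frame(name): name is "scene" or "side" or "wrist"; returns the picture (480x640x3 uint8, blue, green, red); there is no depth.
- calibration(name): a dict with "fx", "fy", "cx", "cy" (pixels), "distortion" ([k1, k2, p1, p2, k3] as OpenCV has them; the pictures are not rectified), "rvec" (rotation vector, rad) and "tvec" (3), from world to camera coordinates, as OpenCV has them. Camera axes: x right, y down, z forward; pixel columns grow to the right and rows downward; lengths in mm; the calibration is good to about 2 mm. A picture is of the moment at which its call begins: read the wrist's pose just before it. calibration takes no time and is no camera call; for the wrist camera it gives the pose at the moment of the call.
- sign_off(): hands the job in, once; it reports no verdict.
The state is a dict: "clock": time; "qpos": joint angles; "qvel": joint speeds; "joint_efforts": joint torques, N m; "eef_pos": TCP position; "tcp_rot": TCP orientation; "contact_force": force on the tool from outside, world axes, zero at the start; "wrist_torque": the same for the moment, N m; "opening": opening from 0.0 (shut) to 1.0 (fully open).
Only numpy, scipy, OpenCV 4.12 (cv2) and the standard library are available. Lean on these libraries where they do the work, as an engineer would, in place of code of your own. Each camera call takes 0.05 s, during which the arm holds its last target. There are 200 camera calls.

### The job

On the test jig, slide the power module along its guides until it sits flush against the fixed load module, and only then bring the sprung probe arm down by its ball knob so that its contact pins stand on the module's test pads, pressed in about 5 mm of their 8 mm. Finish while still holding the arm there: it springs up when let go, and the reading is taken while you hold. Leave everything else on the bench where it is.

Things in the scene. Friction and masses are not known exactly. Their poses are not given: they have to be found in the camera images.
- jig: test jig bolted to the bench: light-grey base plate, x -75 to +140, y -200 to +130 mm, top 15 mm up. Origin on the bench (z = 0) under the centre line of the guide. Axes: x from the arm's knob towards its hinge, y along the guide towards the load module, z up. The probe arm's centre plane is y = +12 mm; its raised knob and bar overhang the guide there
- guide (a point): point on the floor of the guide, on its centre line, at the jig's y = -150 mm (15 mm above the bench). The guide is a channel 54 mm wide between two black rails 10 mm wide and 8 mm high above the floor, from the jig's y = -189 to +36 mm, open above and at its -y end. Axes as the jig's
- load_face (a point): centre of the flat face of the fixed load module (blue board, black finned heat sink, 55 mm wide, top 57 mm above the bench) that the power module must meet: at the jig's x = 0, y = +40 mm, 27 mm above the bench. Axes as the jig's; the face looks to -y
- psu_center (a point): the loose power module in the guide: 51 (x) x 127 (y) x 40 mm high, 0.2 to 0.3 kg, green board on an aluminium tray (12 mm thick together). Point at its centre, 20 mm above its underside. Its +y end (black connector; gold test pads 28 mm from the end) faces the load module; yellow-taped transformer in the middle. It starts 30 to 70 mm short of the load module, with 1.5 mm side play
- psu_front (a point): middle of the upper edge of the board at the power module's leading (+y) end, 12 mm above its underside. When flush this point coincides with load_face (same height and axes)
- psu_back (a point): middle of the flat trailing (-y) end of the power module, 36 mm above the bench: the place to push. Here a green terminal block, 44 mm wide (x), 13 mm long and 18 mm high, stands on the board, flush with the end; the end face reaches from the guide's floor to 30 mm above it
- hinge (a point): hinge axis of the probe arm (it runs along the jig's y), 58 mm above the bench, at the jig's x = +100, y = +12 mm, between two steel cheeks 73 mm high. Axes as the jig's
- knob (a point): centre of the black ball knob (36 mm diameter) at the free end of the probe arm, moving on a vertical arc of 200 mm radius about the hinge, on its -x side. Height above the bench: 171 mm raised, 68 at first touch of pins and pads, 58 with the pins in 5 mm (arm level), 52 at the lower stop. The arm behind it is a 10 mm rod for 40 mm, then an 18 mm wide bar
- probe_arm (a joint): angle of the probe arm (rad): 0 raised (0.6 rad above level, where its spring returns it), grows as the knob goes down; 0.60 is level, 0.63 the lower stop. Holding the knob down takes about 2 N at the upper stop, 3 N just above the pads and 7 N with the pins in 5 mm
- pins (a joint): how far the row of brass contact pins under the arm (100 mm from the hinge, below an orange block) is pressed into the block (m): 0 free, 0.008 fully in. Their springs give 8 N at 5 mm. One millimetre of pin travel is 2 mm of knob height
- spare_center (a point): a second power module of the same make lying on the blue bench mat, not to be moved; centre point, 20 mm above its underside
- mug_center (a point): blue mug, 80 mm wide, 92 mm high; centre, half-way up; leave alone
- bottle_center (a point): small pale flux bottle with red cap, 48 mm wide, 115 mm high; centre, half-way up; leave alone
- reel_center (a point): standing pale-grey solder reel, 58 mm wide, 44 mm high; centre, half-way up; leave alone
- driver_grip (a point): screwdriver with orange handle lying on the bench; point on its handle; leave alone
- tray_center (a point): blue divided parts tray 110 x 160 x 30 mm; centre, half-way up; leave alone
- meter_center (a point): yellow hand multimeter 88 x 170 x 48 mm lying flat; point at its centre, 17 mm up; leave alone
Not all that is in view belongs to the job. What is shaped like the part that bears psu_center but purple is not meant.

How it is judged (in metres and radians):
On the way, in this order (a step that is already met when the one before it is completed fails the run):
1. the power module is flush against the load module (gap under 2 mm) while the probe arm is still up (less than 0.4 rad down) (y of psu_front in the frame of load_face above -0.002 m and x of psu_front in the frame of load_face between -0.004 and 0.004 m and z of psu_front in the frame of load_face between -0.003 and 0.003 m and angle between the y axis of psu_front and the y axis of load_face, either way round below 0.05 rad and value of joint probe_arm below 0.4 rad), for 0.2 s.
2. the pins are pressed in 3.2 to 6.8 mm on the flush module (y of psu_front in the frame of load_face above -0.002 m and x of psu_front in the frame of load_face between -0.004 and 0.004 m and z of psu_front in the frame of load_face between -0.003 and 0.003 m and angle between the y axis of psu_front and the y axis of load_face, either way round below 0.05 rad and contact force between pins and psu above 3 N and value of joint pins between 0.0032 and 0.0068 m), for 0.3 s.
At the end, for the whole second after the job is handed in: The power module is flush against the load module (gap under 2 mm, in its guide), the pins stand on its pads with more than 3 N and are pressed in 3.2 to 6.8 mm, the robot holds the probe arm down (more than 2 N on it), and everything else is within 30 mm of where it was (all of step 2 and contact force between any of the fingers, the arm and probe_arm above 2 N and distance of each of spare_center, mug_center, bottle_center, reel_center, driver_grip, tray_center, meter_center from where it was at the start of the episode below 0.03 m); the arm keeps its last pose, push and grip.
It fails at once if something else on the bench was shoved or knocked (moved over 30 mm) (not (distance of each of spare_center, mug_center, bottle_center, reel_center, driver_grip, tray_center, meter_center from where it was at the start of the episode below 0.03 m)).
It also fails if it takes over 56 s, if anything falls off the work surface, if the arm or the gripper's body presses on something with over 40 N, if the wrist force passes 120 N, or if a joint passes its speed limit or range.

## Working session

There is one attempt and no reset: what is moved stays moved. The work goes in short steps, Python scripts to look and compute and a tool call to move; the robot and the scene stay as the last step left them, time stands still between calls to the robot, and variables do not carry over. Pictures are saved under pics/ and viewed, about 8 in all and at most 12, crops included, and the job is handed in when it is done.

Besides the shell and the picture viewer there is one more tool, called as name(argument=value, ...), one argument or row to a line, values as JSON. servo_tool: Moves the arm, as the interface text tells. Its arguments: {"type":"object","properties":{"series":{"type":"array"},"gripper":{"type":"number"},"newtons":{"type":"number"}},"required":["series"]}

```bash
mkdir -p pics; python3 - <<'E'
from rig import *
import cv2
for n in("scene","side"):
    cv2.imwrite(f"pics/{n}0.png",grab_frame(n)); print(n,calibration(n))
print(sense())
E
```

```text
scene {'fx': 441.8907347540072, 'fy': 441.8907347540072, 'cx': 319.275493076719, 'cy': 233.51024635675202, 'distortion': array([-0.04088837,  0.        ,  0.        ,  0.        ,  0.        ]), 'rvec': array([ 1.74208476,  1.801294  , -0.7674023 ]), 'tvec': array([  61.66994121, -298.96416448, 1496.82183831])}
side {'fx': 550.7073001155758, 'fy': 550.7073001155758, 'cx': 318.184812001866, 'cy': 240.7806327234473, 'distortion': array([0.0497109, 0.       , 0.       , 0.       , 0.       ]), 'rvec': array([ 2.2269281 , -0.81136813,  0.31491484]), 'tvec': array([-390.81103136,  333.03890533, 1267.61985043])}
{'clock': 0.1, 'qpos': array([-2.39633222e-03,  3.53568817e-01,  1.63404035e+00,  1.15481222e-05,
        1.15522133e+00, -2.38519474e-03]), 'qvel': array([ 0.00057703, -0.00029399, -0.00356462, -0.00198771,  0.00070866,
       -0.00267812]), 'joint_efforts': array([ 4.27485766e-04, -6.06356549e+01, -3.42817569e+01, -7.40920814e-05,
        3.91241178e-03, -4.99377973e-05]), 'eef_pos': array([6.24548499e+02, 7.24367827e-03, 2.07251378e+02]), 'tcp_rot': array([-3.14157914e+00,  1.23782150e-03, -1.57978199e-05]), 'contact_force': array([0.14521598, 0.70156387, 0.30107342]), 'wrist_torque': array([ 0.00710909, -0.00426481,  0.02849581]), 'opening': 1.003193588281287}
```

View pics/scene0.png

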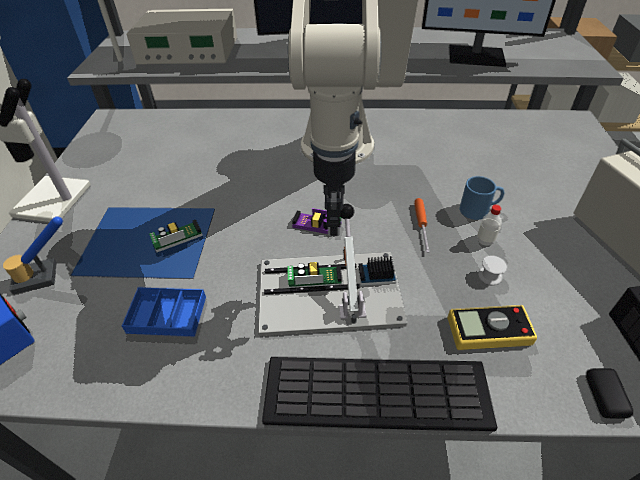

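View pics/side0.png

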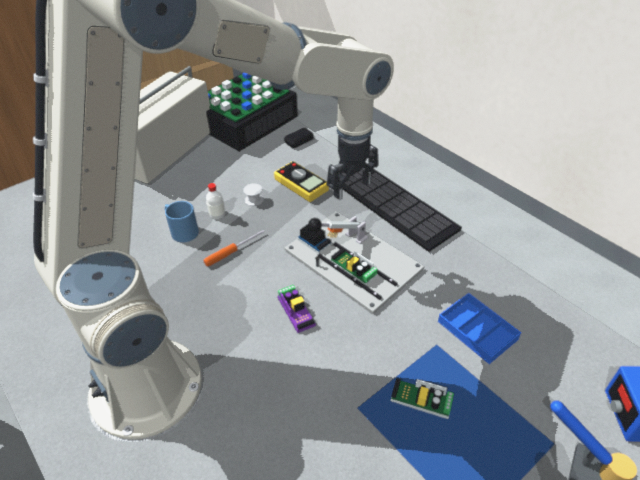

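```bash
python3 - <<'E'
import cv2
a=cv2.imread("pics/scene0.png")[195:345,245:420]; cv2.imwrite("pics/c1.png",cv2.resize(a,None,fx=4,fy=4,interpolation=2))
a=cv2.imread("pics/side0.png")[200:320,275:435]; cv2.imwrite("pics/c2.png",cv2.resize(a,None,fx=5,fy=5,interpolation=2))
E
```

```text
(no output)
```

View pics/c1.png

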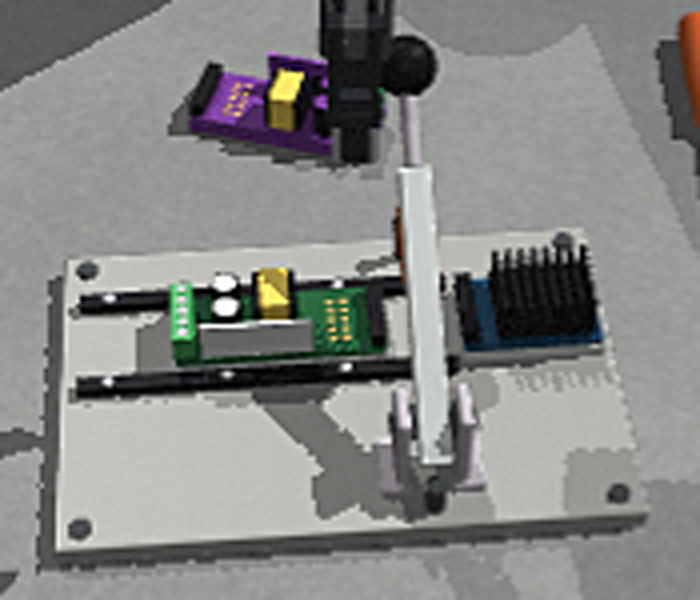

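View pics/c2.png

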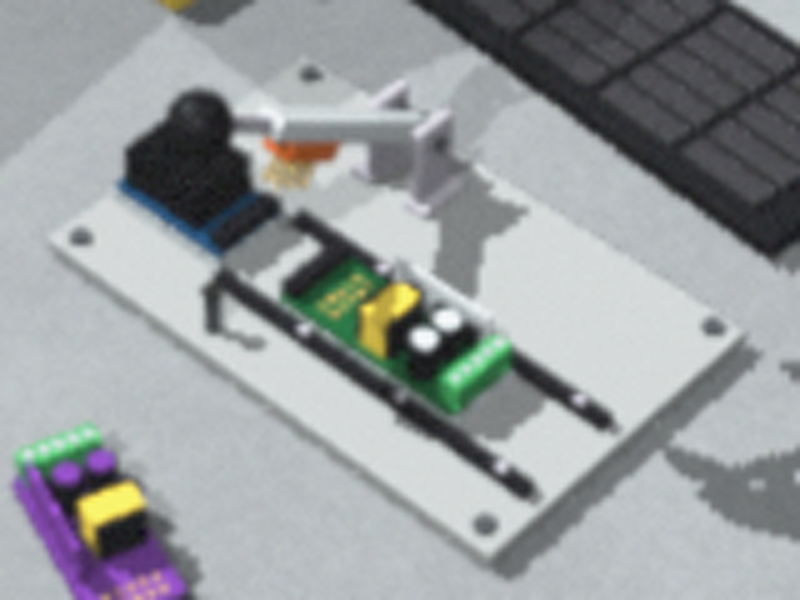

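```bash
cat >h.py <<'E'
import cv2,numpy as np
from rig import calibration
C={n:calibration(n) for n in("scene","side")}
def proj(n,P,c=None):
    c=c or C[n];K=np.array([[c['fx'],0,c['cx']],[0,c['fy'],c['cy']],[0,0,1]])
    return cv2.projectPoints(np.array(P,float).reshape(-1,3),c['rvec'],c['tvec'],K,c['distortion'])[0][:,0]
def J(p,P):
    P=np.array(P,float).reshape(-1,3);c,s=np.cos(p[2]),np.sin(p[2])
    return np.c_[p[0]+c*P[:,0]-s*P[:,1],p[1]+s*P[:,0]+c*P[:,1],P[:,2]]
E
python3 - <<'E'
from h import *
from scipy.optimize import least_squares
f={"scene":lambda u:np.array(u)/4+[245,195],"side":lambda u:np.array(u)/5+[275,200]}
k=-200*np.cos(.6)+100
obs={"scene":([[-75,-200,15],[140,-200,15],[140,130,15],[-75,130,15],[k,12,171]],[[66,260],[57,550],[648,513],[584,228],[408,66]]),
"side":([[-75,-200,15],[140,-200,15],[140,130,15],[-75,130,15],[k,12,171]],[[490,557],[745,335],[305,60],[50,238],[200,122]])}
r=lambda p,ns=("scene","side"):np.concatenate([(proj(n,J(p,obs[n][0]))-f[n](obs[n][1])).ravel() for n in ns])
for ns in(("scene",),("side",),("scene","side")):
    s=least_squares(r,[620,0,0],args=(ns,),x_scale=[100,100,.1]);print(ns,s.x.round(4),s.fun.round(1))
p=s.x
ob={"scene":([[-22,0,45],[22,0,45]],[[170,286],[173,346]]),"side":([[-22,0,45],[22,0,45]],[[457,402],[511,345]])}
for n in ob:
    q=least_squares(lambda y:(proj(n,J(p,np.array(ob[n][0])+[0,y[0],0]))-f[n](ob[n][1])).ravel(),[-130]);print(n,q.x,q.fun)
for P in([0,-150,15],[k,12,171],[-100,12,58],[0,40,27]):print(P,J(p,P))
E
```

```text
('scene',) [5.885727e+02 2.151890e+01 1.025000e-01] [ 0.  -0.5 -0.8  0.2  0.9 -0.1  0.  -0.2 -0.2  0.2]
('side',) [5.864181e+02 1.906910e+01 9.820000e-02] [-0.1  0.5  0.9 -0.4  0.4 -1.  -0.9 -0.1 -0.2  0.6]
('scene', 'side') [5.877784e+02 2.080290e+01 1.005000e-01] [-0.1 -0.9 -1.2 -0.2  0.4 -0.3 -0.2 -0.3 -0.5 -0.  -0.  -0.3  0.8 -1.2
  0.2 -1.5 -0.9 -0.5 -0.2  0. ]
scene [-131.41011175] [ 0.23211556 -0.8402053  -0.36465681 -1.57721357]
side [-132.88767321] [ 0.75652416 -2.43049233  0.9618238  -0.0805615 ]
[0, -150, 15] [[ 602.83335796 -128.43964971   15.        ]]
[np.float64(-65.06712298193565), 12, 171] [[521.83541457  26.2117766  171.        ]]
[-100, 12, 58] [[487.07892995  22.70568563  58.        ]]
[0, 40, 27] [[583.76372098  60.60095161  27.        ]]
```

servo_tool(
  series=[-0.0025, -0.0185, 0, 0.72, -0.0025, -0.0185, 0, 0.72, -0.0025, -0.0185, 0, 0.72, -0.0025, -0.0185, 0, 0.72, -0.0025, -0.0185, 0, 0.72, -0.0025, -0.0185, 0, 0.72, -0.0025, -0.0185, 0, 0.72, -0.0025, -0.0185, 0, 0.72],
  gripper=0,
  newtons=40,
)

```text
clock: 0.77
eef_pos: [604.5, -148.8, 207.5]
tcp_rot: [-3.141, 0.001, 0.101]
contact_force: [0.9, 0.1, 0.7]
opening: 0.002
```

servo_tool(
  series=[0, 0, -0.015, 0, 0, 0, -0.015, 0, 0, 0, -0.015, 0, 0, 0, -0.015, 0, 0, 0, -0.015, 0, 0, 0, -0.015, 0, 0, 0, -0.01, 0, 0, 0, 0, 0],
)

```text
clock: 1.43
eef_pos: [603.3, -147.6, 105.4]
tcp_rot: [-3.14, 0.004, 0.101]
contact_force: [-0.3, 0.0, 0.3]
opening: 0.003
```

```bash
python3 - <<'E'
from rig import *
from h import *
s=sense();print(s['eef_pos'],s['tcp_rot'],s['contact_force'],s['opening'])
c=calibration("wrist");w=grab_frame("wrist")
p=[587.8,20.8,.1005]
pts=[[0,-150,15],[-27,-189,23],[27,-189,23],[-22,-132,45],[22,-132,45],[-75,-200,15]]
for n,im,cc in(("w",w,c),("s",grab_frame("scene"),None)):
    im=im.copy()
    for u in proj("scene",J(p,pts),cc):cv2.drawMarker(im,tuple(int(v) for v in u),(255,0,255),0,9,1)
    if n=="s":
        for u in proj("scene",J(p,[[-100,12,58],[-100,-45,20],[-100,70,20]])):cv2.drawMarker(im,tuple(int(v) for v in u),(0,0,255),0,7,1)
        im=cv2.resize(im[180:345,235:425],None,fx=3,fy=3)
    print(im.shape);cv2.imwrite(f"pics/{n}1.png",im)
E
```

```text
[ 603.30293295 -147.58220318  105.39493071] [-3.14018317  0.00388906  0.10050929] [-0.31314467  0.01276022  0.32425069] 0.002845245237855156
(480, 640, 3)
(495, 570, 3)
```

View pics/w1.png

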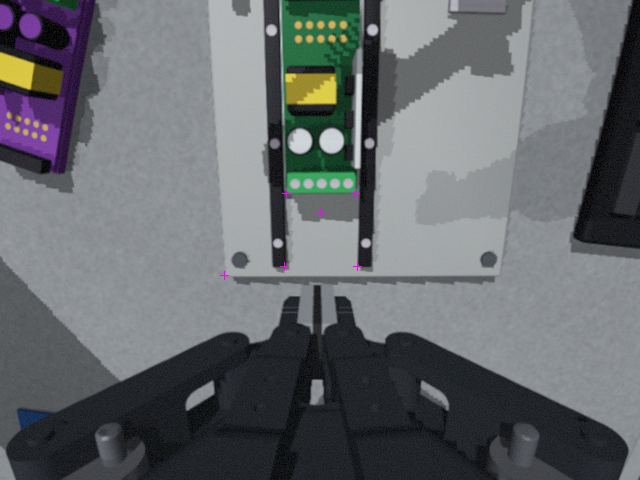

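View pics/s1.png

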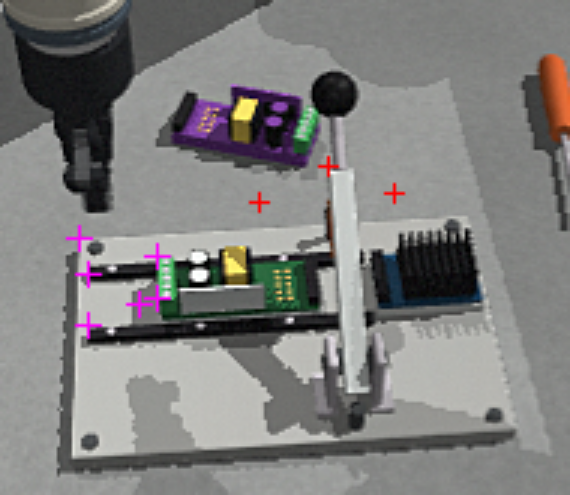

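servo_tool(
  series=[0, 0, -0.013, 0, 0, 0, -0.013, 0, 0, 0, -0.013, 0, 0, 0, -0.013, 0, 0, 0, -0.013, 0, 0, 0, -0.012, 0, 0, 0, 0, 0],
)

```text
clock: 2.12
eef_pos: [603.0, -147.5, 27.6]
tcp_rot: [-3.14, 0.004, 0.101]
contact_force: [-0.9, -0.4, 0.3]
opening: 0.004
```

servo_tool(
  series=[-0.0004, 0.004, 0, 0, -0.0004, 0.004, 0, 0, -0.0004, 0.004, 0, 0, -0.0004, 0.004, 0, 0, -0.0004, 0.004, 0, 0, -0.0004, 0.004, 0, 0, -0.0004, 0.004, 0, 0, -0.0004, 0.004, 0, 0],
)

```text
clock: 2.78
eef_pos: [601.9, -115.5, 31.1]
tcp_rot: [3.142, -0.0, 0.101]
contact_force: [-0.4, -0.1, 0.1]
opening: -0.004
```

servo_tool(
  series=[-0.0004, 0.004, 0, 0, -0.0004, 0.004, 0, 0, -0.0004, 0.004, 0, 0, -0.0004, 0.004, 0, 0, -0.0004, 0.004, 0, 0],
)

```text
clock: 3.2
eef_pos: [599.7, -95.6, 30.8]
tcp_rot: [-3.142, 0.0, 0.101]
contact_force: [-0.1, 0.1, -0.0]
opening: -0.002
```

servo_tool(
  series=[-0.0003, 0.003, 0, 0, -0.0003, 0.003, 0, 0, -0.0003, 0.003, 0, 0, -0.0003, 0.003, 0, 0, 0, 0, 0, 0],
)

```text
clock: 3.62
eef_pos: [598.5, -83.5, 30.9]
tcp_rot: [-3.141, 0.0, 0.101]
contact_force: [-0.1, 0.7, 0.3]
opening: -0.001
```

```bash
python3 - <<'E'
from rig import *
from h import *
s=sense();print(s['eef_pos'],s['contact_force'])
c=calibration("wrist");w=grab_frame("wrist").copy()
p=[587.8,20.8,.1005]
for u in proj("",J(p,[[-25,40,27],[25,40,27],[-22,-87,45],[22,-87,45]]),c):cv2.drawMarker(w,tuple(int(v) for v in u),(255,0,255),0,9,1)
cv2.imwrite("pics/w2.png",w)
E
```

```text
[598.52671237 -83.48387314  30.87764783] [-0.10269498  0.66487481  0.31814965]
```

View pics/w2.png

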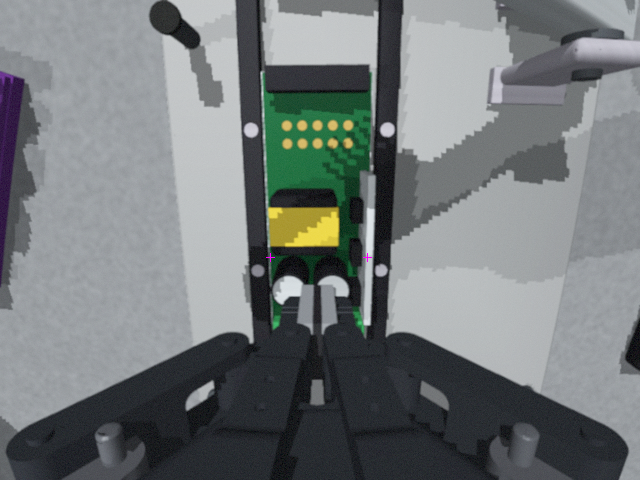

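```bash
python3 - <<'E'
from rig import *
from h import *
c=calibration("wrist");p=[587.8,20.8,.1005]
R=cv2.Rodrigues(c['rvec'])[0];cam=-R.T@c['tvec'];Ji=lambda w:np.array([[np.cos(.1005),np.sin(.1005)],[-np.sin(.1005),np.cos(.1005)]])@(np.array(w[:2])-p[:2])
t=sense()['eef_pos'];print("cam",cam,Ji(cam),"tcp",Ji(t),proj("",t,c))
for y in(-120,-110,-100,-90):print(y,proj("",J(p,[[0,y,45],[0,y,15],[0,y+127,37],[0,y+127,27],[0,y+99,27]]),c).round().tolist())
E
```

```text
cam [590.76251751 -17.12584781 196.81790464] [ -0.85756567 -38.03171076] tcp [   0.19113113 -105.11232933] [[319.03317064 282.89271799]]
-120 [[319.0, 323.0], [318.0, 297.0], [319.0, 32.0], [319.0, 39.0], [319.0, 106.0]]
-110 [[319.0, 304.0], [319.0, 280.0], [319.0, 5.0], [319.0, 14.0], [319.0, 83.0]]
-100 [[319.0, 284.0], [319.0, 263.0], [319.0, -22.0], [319.0, -12.0], [319.0, 59.0]]
-90 [[319.0, 264.0], [319.0, 245.0], [319.0, -50.0], [319.0, -38.0], [319.0, 34.0]]
```

```bash
python3 - <<'E'
from rig import *
import cv2,numpy as np
a=cv2.resize(grab_frame("scene")[200:345,245:420],(480,398),interpolation=2)
b=cv2.resize(grab_frame("side")[200:320,275:435],(530,398),interpolation=2)[:,:320]
b=cv2.resize(grab_frame("side")[215:315,305:405],(320,320),interpolation=2)
b=np.vstack([b,np.zeros((78,320,3),np.uint8)])
cv2.imwrite("pics/d.png",np.hstack([a,b]))
E
```

```text
(no output)
```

View pics/d.png

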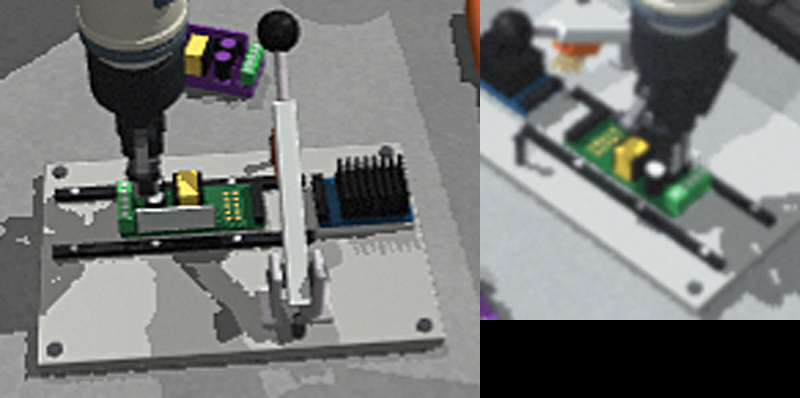

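```bash
python3 - <<'E'
from rig import *
from h import *
s=sense();t=s['eef_pos'];print(t,s['clock'],s['qpos'])
for z in(0,20,40):
  print(z,proj("scene",t+[0,0,z]),((proj("scene",t+[0,0,z])-[245,200])*[480/175,398/145]).round(),((proj("side",t+[0,0,z])-[305,215])*3.2+[480,0]).round())
E
```

```text
[598.6809665  -84.11384827  30.88153167] 3.8167 [-1.42041888e-01  5.35351074e-01  1.80397571e+00 -5.55799415e-05
  8.02155053e-01 -2.42488365e-01]
0 [[299.07047992 275.95616635]] [[148. 208.]] [[671. 181.]]
20 [[298.6124995  270.54673642]] [[147. 194.]] [[672. 165.]]
40 [[298.14210671 264.9870711 ]] [[146. 178.]] [[673. 148.]]
```

servo_tool(
  series=[0, 0, 0.013, 0, 0, 0, 0.013, 0, 0.0011, -0.011, 0, 0, 0.0011, -0.011, 0, 0, 0.0011, -0.011, 0, 0, 0.0011, -0.011, 0, 0, 0.0011, -0.011, 0, 0, 0, 0, 0, 0],
)

```text
clock: 4.48
eef_pos: [604.1, -141.6, 56.5]
tcp_rot: [3.141, 0.0, 0.099]
contact_force: [-0.1, 0.3, 0.1]
opening: -0.0
```

servo_tool(
  series=[0, 0, -0.009, 0, 0, 0, -0.009, 0, 0, 0, -0.009, 0, 0, 0, -0.005, 0, 0, 0, -0.004, 0, 0, 0, 0, 0, 0, 0, 0, 0],
)

```text
clock: 5.07
eef_pos: [604.0, -138.7, 20.5]
tcp_rot: [-3.141, 0.001, 0.101]
contact_force: [-0.4, 0.5, 1.0]
opening: -0.005
```

servo_tool(
  series=[-0.0003, 0.003, 0, 0, -0.0003, 0.003, 0, 0, -0.0003, 0.003, 0, 0, -0.0003, 0.003, 0, 0, -0.0003, 0.003, 0, 0, -0.0003, 0.003, 0, 0, -0.0003, 0.003, 0, 0, -0.0003, 0.003, 0, 0],
)

```text
clock: 5.73
eef_pos: [601.8, -114.9, 21.0]
tcp_rot: [3.141, -0.0, 0.101]
contact_force: [0.5, -0.8, 1.0]
opening: -0.0
```

```bash
python3 - <<'E'
from rig import *
from h import *
s=sense();print(s['eef_pos'],s['contact_force'],s['clock'])
w=grab_frame("wrist");cv2.imwrite("pics/w3.png",w)
E
```

```text
[ 601.81472529 -114.89859248   20.98248702] [ 0.47698846 -0.84075443  0.98817419] 5.7333
```

View pics/w3.png

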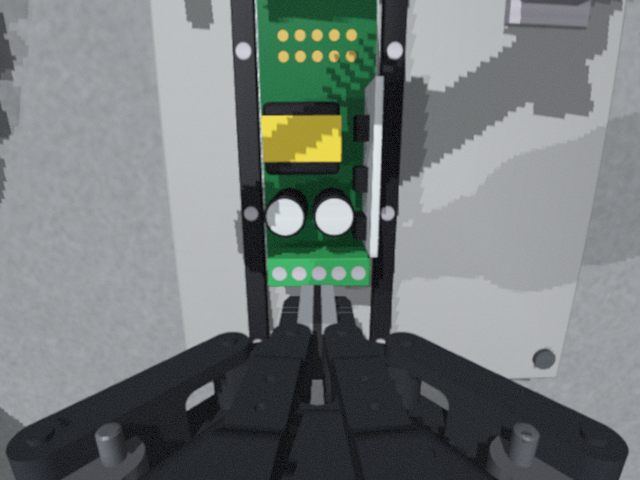

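servo_tool(
  series=[-0.0003, 0.003, 0, 0, -0.0003, 0.003, 0, 0, -0.0003, 0.003, 0, 0, -0.0003, 0.003, 0, 0, -0.0003, 0.003, 0, 0, 0, 0, 0, 0],
)

```text
clock: 6.28
eef_pos: [600.2, -99.4, 20.9]
tcp_rot: [-3.141, -0.0, 0.101]
contact_force: [0.7, -0.2, 1.0]
opening: 0.001
```

```bash
cat >m.py <<'E'
from rig import *
from h import *
from scipy.optimize import least_squares
p=[587.8,20.8,.1005]
def caps(tag):
    "back-end jig y, using terminal screws' white dots / yellow transformer centre row"
    s=sense();c=calibration("wrist");w=grab_frame("wrist");cv2.imwrite(f"pics/{tag}.png",w)
    h=cv2.cvtColor(w,cv2.COLOR_BGR2HSV)
    m=cv2.inRange(h,(20,150,90),(35,255,255));m[:,:255]=0;m[:,400:]=0
    n,l,st,ce=cv2.connectedComponentsWithStats(m)
    print(s['eef_pos'],s['contact_force'],s['clock'])
    d=[-np.sin(.1005),np.cos(.1005)];print("tcp jig y",(s['eef_pos'][:2]-p[:2])@d)
    for i in range(1,n):
        if st[i,4]>60:
            y=least_squares(lambda v:(proj("",J(p,[v[0],v[1],27]),c)[0]-ce[i]),[0,-50]).x
            print("yellow",st[i],ce[i].round(),"jig at z27",y.round(1))
E
python3 -c "
import m;m.caps('w4')"
```

```text
[600.19482603 -99.35066001  20.93847041] [ 0.66497634 -0.1760567   1.02017747] 6.2833
tcp jig y -120.78797882558023
yellow [ 263  114   79   48 3683] [302. 137.] jig at z27 [ -7.3 -50.7]
```

servo_tool(
  series=[-0.0003, 0.003, 0, 0, -0.0003, 0.003, 0, 0, -0.0003, 0.003, 0, 0, -0.0003, 0.003, 0, 0, -0.0003, 0.003, 0, 0, -0.0003, 0.003, 0, 0, -0.0003, 0.003, 0, 0, -0.0003, 0.003, 0, 0],
)

```text
clock: 7.0
eef_pos: [597.7, -75.7, 20.8]
tcp_rot: [-3.142, 0.0, 0.101]
contact_force: [0.3, -1.2, 0.1]
opening: -0.001
```

servo_tool(
  series=[-0.0001, 0.001, 0, 0, -0.0001, 0.001, 0, 0, -0.0001, 0.001, 0, 0],
)

```text
clock: 7.25
eef_pos: [597.7, -73.7, 21.0]
tcp_rot: [3.14, -0.0, 0.101]
contact_force: [-0.5, -9.0, 2.8]
opening: 0.001
```

servo_tool(
  series=[-0.0001, 0.001, 0, 0, -0.0001, 0.001, 0, 0],
)

```text
clock: 7.42
eef_pos: [598.0, -71.6, 21.6]
tcp_rot: [3.141, -0.001, 0.1]
contact_force: [0.5, -4.5, 5.0]
opening: -0.001
```

```bash
python3 -c "
import m;m.caps('w5')"
```

```text
[598.04369627 -71.57712543  21.56166249] [ 0.50957612 -4.46494637  5.03460511] 7.4167
tcp jig y -92.93876125648592
yellow [ 262  122   79   48 3623] [301. 145.] jig at z27 [ -7.1 -26. ]
```

```bash
python3 - <<'E'
from rig import *
import cv2,numpy as np
a=cv2.resize(cv2.imread("pics/w5.png")[200:340,220:420],(400,280),interpolation=2)
b=cv2.resize(grab_frame("side")[220:290,290:390],(400,280),interpolation=2)
c=cv2.resize(grab_frame("scene")[245:305,270:400],(650,300),interpolation=2)
im=np.vstack([np.hstack([a,b]),np.hstack([c,np.zeros((300,150,3),np.uint8)])])
cv2.imwrite("pics/e.png",im)
E
```

```text
(no output)
```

View pics/e.png

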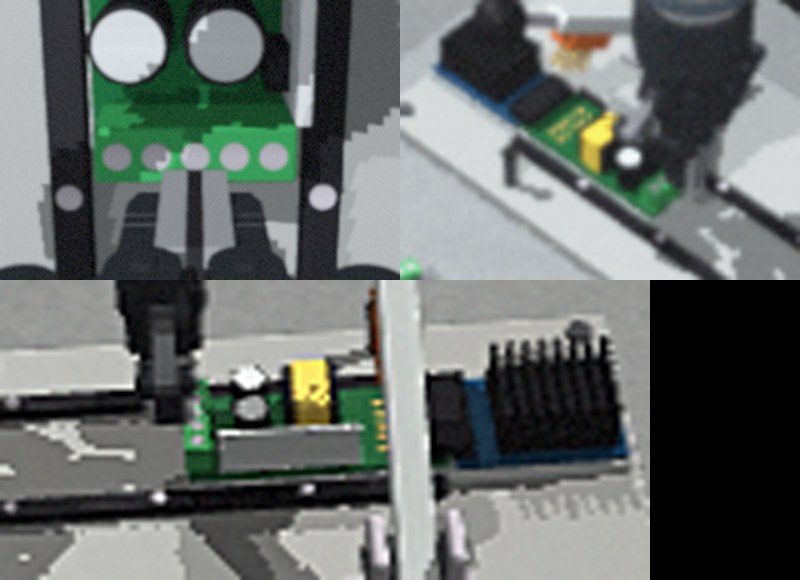

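servo_tool(
  series=[0.0003, -0.003, 0, 0, 0.0005, -0.005, 0, 0, 0.001, -0.01, 0, 0, 0.001, -0.01, 0.01, 0, 0, 0, 0.03, 0, 0, 0, 0.04, 0, 0, 0, 0.04, 0, 0, 0, 0.03, 0],
)

```text
clock: 8.23
eef_pos: [600.7, -100.2, 174.7]
tcp_rot: [3.141, -0.002, 0.1]
contact_force: [-0.1, 0.1, -0.6]
opening: -0.003
```

servo_tool(
  series=[-0.003, 0.03, 0.02, 0, -0.003, 0.03, 0.02, 0, 0, 0, 0.02, 0, 0, 0, 0, 0, 0, 0, 0, 0],
)

```text
clock: 8.65
eef_pos: [594.8, -39.6, 232.5]
tcp_rot: [3.141, -0.003, 0.101]
contact_force: [-0.6, -0.2, -0.3]
opening: -0.002
```

```bash
python3 - <<'E'
from rig import *
from h import *
s=sense();print(s['eef_pos'],s['contact_force'],s['clock'])
c=calibration("wrist");w=grab_frame("wrist").copy()
p=[587.8,20.8,.1005]
for u in proj("",J(p,[[-25,40,15],[25,40,15],[0,12,27],[-22,-87,45],[22,-87,45],[-32,36,23],[32,36,23]]),c):cv2.drawMarker(w,tuple(int(round(v)) for v in u),(255,0,255),0,7,1)
k=proj("",J(p,[0,-20,27]),c)[0].astype(int);print(k)
y0=max(k[1]-130,0);x0=max(k[0]-130,0)
cv2.imwrite("pics/w6.png",cv2.resize(w[y0:y0+260,x0:x0+260],None,fx=2.2,fy=2.2,interpolation=2))
E
```

```text
[594.80828329 -39.57511064 232.50374042] [-0.64220918 -0.17399652 -0.26736103] 8.65
[316 170]
```

View pics/w6.png

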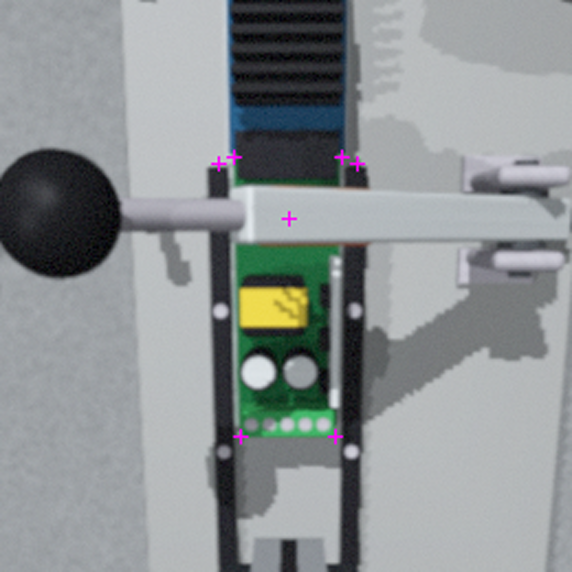

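```bash
python3 - <<'E'
from rig import *
from h import *
from scipy.optimize import least_squares
c=calibration("wrist");p=[587.8,20.8,.1005]
k=J(p,[100-200*np.cos(.6),12,171]);print("pred",k,proj("",k,c))
s=least_squares(lambda v:proj("",[v[0],v[1],171],c)[0]-[211.9,136.8],[520,26]);print("meas",s.x)
t=sense()['eef_pos'];print("tcp",t,"delta",s.x-t[:2], k[0,:2]-t[:2])
for a in(.6,.5,.4,.3,.2,.1,0): print(a,J(p,[100-200*np.cos(a),12,58+200*np.sin(a)]).round(1))
E
```

```text
pred [[521.85722676  26.21120608 171.        ]] [[212.94268867 135.45702994]]
meas [521.23559002  25.34989719]
tcp [594.02391728 -39.75886942 231.09500271] delta [-72.78832726  65.10876661] [-72.16669052  65.9700755 ]
0.6 [[521.9  26.2 170.9]]
0.5 [[511.5  25.2 153.9]]
0.4 [[502.8  24.3 135.9]]
0.3 [[496.   23.6 117.1]]
0.2 [[491.1  23.1  97.7]]
0.1 [[488.1  22.8  78. ]]
0 [[487.1  22.7  58. ]]
```

servo_tool(
  series=[0, 0, 0.004, -7, 0, 0, 0.004, -7, 0, 0, 0, -7, 0, 0, 0, -7, 0, 0, 0, -7, 0, 0, 0, -7, 0, 0, 0, -7, 0, 0, 0, -7],
  gripper=0.0854,
)

```text
clock: 9.37
eef_pos: [593.2, -40.1, 237.2]
tcp_rot: [3.139, 0.002, -0.884]
contact_force: [0.2, -0.9, 0.4]
opening: 0.999
```

servo_tool(
  series=[0, 0, 0, -7, 0, 0, 0, -7, 0, 0, 0, -7, 0, 0, 0, -7, 0, 0, 0, -6, 0, 0, 0, 0, 0, 0, 0, 0],
)

```text
clock: 9.95
eef_pos: [593.5, -39.8, 237.6]
tcp_rot: [3.139, 0.0, -1.468]
contact_force: [0.2, -0.6, 0.1]
opening: 1.0
```

servo_tool(
  series=[-0.018, 0.0163, 0, 0, -0.018, 0.0163, 0, 0, -0.018, 0.0163, 0, 0, -0.018, 0.0163, 0, 0, 0, 0, -0.01, 0, 0, 0, -0.01, 0, 0, 0, 0, 0],
)

```text
clock: 10.53
eef_pos: [521.3, 25.7, 216.6]
tcp_rot: [3.139, -0.0, -1.468]
contact_force: [0.0, 0.9, 0.1]
opening: 0.997
```

servo_tool(
  series=[0, 0, -0.012, 0, 0, 0, -0.012, 0, 0, 0, -0.012, 0, 0, 0, -0.012, 0, 0, 0, -0.01, 0, 0, 0, -0.01, 0, 0, 0, 0, 0],
)

```text
clock: 11.12
eef_pos: [521.2, 25.7, 148.7]
tcp_rot: [3.138, 0.0, -1.47]
contact_force: [-1.1, -0.5, -0.4]
opening: 1.003
```

servo_tool(
  series=[0, 0, 0, 0, 0, 0, 0, 0, 0, 0, 0, 0, 0, 0, 0, 0, 0, 0, 0, 0, 0, 0, 0, 0],
  gripper=0.02,
  newtons=30,
)

```text
clock: 11.62
eef_pos: [522.3, 26.0, 151.4]
tcp_rot: [-3.141, -0.0, -1.47]
contact_force: [-0.6, -1.7, 2.4]
opening: 0.366
```

servo_tool(
  series=[-0.0054, -0.0005, -0.0084, 0, -0.005, -0.0005, -0.0087, 0, -0.0045, -0.0005, -0.0089, 0, -0.0041, -0.0004, -0.0091, 0, 0, 0, 0, 0, 0, 0, 0, 0],
)

```text
clock: 12.12
eef_pos: [502.5, 24.2, 115.7]
tcp_rot: [3.14, -0.0, -1.47]
contact_force: [-1.7, -0.9, 3.4]
opening: 0.234
```

```bash
python3 - <<'E'
from rig import *
import cv2,numpy as np
s=sense();print(s)
a=cv2.resize(grab_frame("wrist"),(400,300))
b=cv2.resize(grab_frame("side")[200:290,290:410],(400,300),interpolation=2)
c=cv2.resize(grab_frame("scene")[190:310,270:400],(325,300),interpolation=2)
im=np.vstack([np.hstack([a,b]),np.hstack([c,np.zeros((300,475,3),np.uint8)])])
cv2.imwrite("pics/f.png",im)
E
```

```text
{'clock': 12.1167, 'qpos': array([ 4.52475398e-02,  2.81278639e-01,  1.97434242e+00, -1.46856914e-04,
        8.87140266e-01,  1.51553179e+00]), 'qvel': array([ 0.00164672, -0.00671598, -0.0223783 , -0.00204726,  0.00804128,
        0.00154923]), 'joint_efforts': array([ 7.17102773e-01, -4.66662848e+01, -2.74088627e+01,  3.97578590e-01,
       -1.03124276e+00, -1.63240777e-02]), 'eef_pos': array([502.53358521,  24.21375119, 115.70148388]), 'tcp_rot': array([ 3.14041948e+00, -4.90179506e-05, -1.47019140e+00]), 'contact_force': array([-1.65926065, -0.86304192,  3.3895093 ]), 'wrist_torque': array([-0.26197506,  0.483442  , -0.00095987]), 'opening': 0.23371114952452202}
```

View pics/f.png

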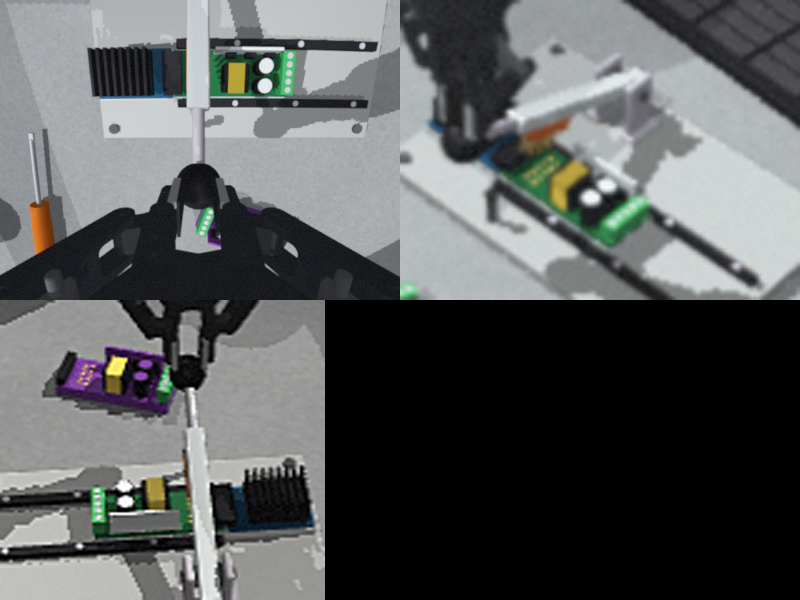

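```bash
python3 - <<'E'
from h import *
from rig import calibration
p=[587.8,20.8,.1005]
c=calibration("wrist")
for a in(.36,.32,.28,.24,.2,.16,.12,.08):
    k=J(p,[100-200*np.cos(a),12,58+200*np.sin(a)])
    print(a,k.round(0),proj("scene",k).round(1),proj("side",k).round(1),proj("",k,c).round(0))
print("obs (344.8,218.8) (308.9,242.9)")
E
```

```text
0.36 [[500.  24. 128.]] [[345.2 218.5]] [[309.1 240.8]] [[315. 299.]]
0.32 [[497.  24. 121.]] [[345. 220.]] [[308.4 243.4]] [[315. 297.]]
0.28 [[495.  23. 113.]] [[344.9 221.7]] [[307.9 246. ]] [[315. 295.]]
0.24 [[493.  23. 106.]] [[344.7 223.4]] [[307.4 248.5]] [[316. 293.]]
0.2 [[491.  23.  98.]] [[344.6 225.2]] [[307. 251.]] [[316. 290.]]
0.16 [[490.  23.  90.]] [[344.5 227.1]] [[306.7 253.4]] [[316. 287.]]
0.12 [[489.  23.  82.]] [[344.4 229.1]] [[306.5 255.7]] [[316. 284.]]
0.08 [[488.  23.  74.]] [[344.3 231.2]] [[306.4 258. ]] [[316. 280.]]
obs (344.8,218.8) (308.9,242.9)
```

servo_tool(
  series=[-0.004, -0.0004, -0.01, 0, -0.0035, -0.0003, -0.01, 0, -0.003, -0.0003, -0.01, 0, -0.0015, -0.0002, -0.01, 0, 0, 0, 0, 0, 0, 0, 0, 0],
)

```text
clock: 12.77
eef_pos: [490.6, 23.1, 75.1]
tcp_rot: [3.14, 0.0, -1.47]
contact_force: [-0.9, -1.1, 2.8]
opening: 0.233
```

```bash
cat > k.py <<'E'
from rig import *
from h import *
import sys
p=[587.8,20.8,.1005]
def ball(n,im):
    # template-free: darkest-disc score along the arc, against the ring around it
    g=cv2.GaussianBlur(cv2.cvtColor(im,6),(3,3),0).astype(float);out=[]
    return g
s=sense();print(s['eef_pos'],s['contact_force'],s['opening'],s['clock'])
# white bar: find bar's projected end (jig point on bar axis at r=158 from hinge) in side & scene by brightness edge along arc
for n in("scene","side"):
    im=grab_frame(n);cv2.imwrite(f"pics/{n}_{sys.argv[1]}.png",im);g=cv2.cvtColor(im,6).astype(float);res=[]
    for a in np.arange(-.04,.62,.02):
        P=[[100-r*np.cos(a),12,58+r*np.sin(a)] for r in range(40,158,4)]
        u=proj(n,J(p,P)).astype(np.float32)
        res.append(round(float(cv2.remap(g.astype(np.float32),u[:,0].copy(),u[:,1].copy(),1).mean())))
    print(n,res)
E
python3 k.py a
```

```text
[490.6044945   23.0732868   75.09303531] [-0.85902225 -1.10643788  2.80410651] 0.23344755670111061 12.7667
scene [206, 205, 205, 204, 203, 202, 201, 201, 200, 201, 201, 201, 201, 202, 202, 202, 201, 200, 199, 198, 195, 192, 190, 187, 185, 183, 181, 181, 181, 179, 179, 178, 178]
side [105, 109, 116, 122, 129, 139, 153, 171, 191, 207, 218, 221, 219, 215, 210, 202, 191, 182, 177, 173, 170, 169, 170, 171, 173, 175, 179, 185, 189, 190, 189, 188, 188]
```

servo_tool(
  series=[-0.001, -0.0001, -0.006, 0, -0.0007, 0, -0.006, 0, 0, 0, 0, 0, 0, 0, 0, 0],
)

```text
clock: 13.2
eef_pos: [489.3, 22.9, 63.6]
tcp_rot: [3.141, -0.0, -1.47]
contact_force: [-0.0, -1.5, 3.6]
opening: 0.239
```

servo_tool(
  series=[-0.0003, 0, -0.004, 0, 0, 0, 0, 0, 0, 0, 0, 0],
)

```text
clock: 13.45
eef_pos: [489.2, 23.0, 59.8]
tcp_rot: [-3.141, -0.0, -1.47]
contact_force: [-1.2, -3.2, 4.9]
opening: 0.233
```

servo_tool(
  series=[-0.0002, 0, -0.004, 0, 0, 0, 0, 0, 0, 0, 0, 0],
)

```text
clock: 13.7
eef_pos: [488.9, 23.0, 55.9]
tcp_rot: [3.141, -0.0, -1.47]
contact_force: [-1.9, -2.6, 5.0]
opening: 0.24
```

servo_tool(
  series=[-0.0001, 0, -0.004, 0, 0, 0, 0, 0, 0, 0, 0, 0],
)

```text
clock: 13.95
eef_pos: [488.8, 23.0, 52.0]
tcp_rot: [3.142, -0.0, -1.47]
contact_force: [-2.7, -3.3, 6.2]
opening: 0.231
```

```bash
python3 k.py b
```

```text
[488.82085408  22.95192476  51.97386009] [-2.70595075 -3.30848955  6.2298302 ] 0.23101641503465292 13.95
scene [202, 201, 201, 201, 201, 201, 200, 200, 200, 200, 200, 199, 196, 194, 191, 185, 180, 175, 172, 169, 167, 167, 165, 164, 163, 163, 162, 161, 161, 160, 160, 160, 160]
side [165, 182, 198, 210, 215, 214, 209, 203, 196, 190, 184, 177, 170, 165, 163, 164, 166, 168, 168, 167, 167, 167, 167, 168, 170, 172, 176, 182, 187, 188, 187, 186, 185]
```

servo_tool(
  series=[0, 0, -0.001, 0, 0, 0, 0, 0, 0, 0, 0, 0, 0, 0, 0, 0, 0, 0, 0, 0, 0, 0, 0, 0],
)

```text
clock: 14.55
eef_pos: [488.7, 22.9, 51.1]
tcp_rot: [3.141, -0.0, -1.47]
contact_force: [-2.7, -2.3, 7.7]
opening: 0.232
```

```bash
python3 - <<'E'
from h import *
from rig import sense,grab_frame
p=[587.8,20.8,.1005]
# model the bar as an 18 mm wide strip; lower/upper edges: track peak for side/wrist per frame
def prof(im,r=range(60,150,4)):
    g=cv2.cvtColor(im,6).astype(np.float32);A=np.arange(-.1,.8,.005);o=[]
    for a in A:
        u=proj("side",J(p,[[100-q*np.cos(a),12,58+q*np.sin(a)] for q in r])).astype(np.float32)
        o.append(cv2.remap(g,u[:,0].copy(),u[:,1].copy(),1).mean())
    return A,np.array(o)
now=grab_frame("side");cv2.imwrite("pics/side_c.png",now)
for n,im,lo,hi in(("raised",cv2.imread("pics/side0.png"),.45,.8),("a",cv2.imread("pics/side_a.png"),.0,.35),("b",cv2.imread("pics/side_b.png"),-.1,.2),("now",now,-.1,.2)):
    A,o=prof(im);m=(A>lo)&(A<hi);A,o=A[m],o[m];w=np.clip(o-(o.max()-12),0,None);print(n,A[o.argmax()],(A*w).sum()/w.sum(),o.max())
s=sense();print(s['eef_pos'],s['contact_force'],s['clock'])
E
```

```text
raised 0.6650000000000007 0.6708903202603198 213.03809
a 0.19500000000000026 0.19768494418535065 223.07303
b 0.05000000000000013 0.055239954955751826 219.24626
now 0.04500000000000012 0.046624719024044574 219.13193
[488.73698922  22.92307195  51.1442027 ] [-2.39270317 -2.8652598   6.49457199] 14.6
```

servo_tool(
  series=[0, 0, -0.002, 0, 0, 0, 0, 0, 0, 0, 0, 0],
)

```text
clock: 14.85
eef_pos: [488.6, 22.9, 49.1]
tcp_rot: [3.141, -0.0, -1.47]
contact_force: [-2.7, -2.8, 7.5]
opening: 0.239
```

servo_tool(
  series=[0, 0, -0.002, 0, 0, 0, 0, 0, 0, 0, 0, 0],
)

```text
clock: 15.1
eef_pos: [488.5, 22.9, 47.1]
tcp_rot: [3.141, -0.0, -1.47]
contact_force: [-3.6, -3.0, 8.0]
opening: 0.23
```

servo_tool(
  series=[0, 0, -0.0015, 0, 0, 0, 0, 0, 0, 0, 0, 0],
)

```text
clock: 15.35
eef_pos: [488.4, 22.9, 45.6]
tcp_rot: [3.141, -0.0, -1.47]
contact_force: [-4.0, -3.6, 8.8]
opening: 0.239
```

servo_tool(
  series=[0, 0, -0.0015, 0, 0, 0, 0, 0, 0, 0, 0, 0],
)

```text
clock: 15.6
eef_pos: [488.3, 22.9, 44.1]
tcp_rot: [3.141, -0.0, -1.47]
contact_force: [-4.1, -2.7, 10.0]
opening: 0.235
```

servo_tool(
  series=[0, 0, -0.0015, 0, 0, 0, 0, 0, 0, 0, 0, 0],
)

```text
clock: 15.85
eef_pos: [488.3, 22.9, 42.7]
tcp_rot: [3.141, -0.0, -1.47]
contact_force: [-3.9, -3.0, 9.9]
opening: 0.237
```

servo_tool(
  series=[0, 0, -0.0015, 0, 0, 0, 0, 0, 0, 0, 0, 0],
)

```text
clock: 16.1
eef_pos: [488.4, 22.9, 41.7]
tcp_rot: [3.141, -0.0, -1.47]
contact_force: [-7.7, -3.5, 19.8]
opening: 0.231
```

servo_tool(
  series=[0, 0, -0.0015, 0, 0, 0, 0, 0, 0, 0, 0, 0],
)

```text
clock: 16.35
eef_pos: [488.4, 22.9, 40.9]
tcp_rot: [3.141, -0.0, -1.47]
contact_force: [-10.1, -3.4, 29.5]
opening: 0.237
```

```bash
python3 - <<'E'
from h import *
from rig import sense,grab_frame
p=[587.8,20.8,.1005]
g=cv2.cvtColor(grab_frame("side"),6).astype(np.float32);A=np.arange(-.12,.2,.005);o=[]
for a in A:
    u=proj("side",J(p,[[100-q*np.cos(a),12,58+q*np.sin(a)] for q in range(60,150,4)])).astype(np.float32)
    o.append(cv2.remap(g,u[:,0].copy(),u[:,1].copy(),1).mean())
o=np.array(o);w=np.clip(o-(o.max()-12),0,None);print(A[o.argmax()],(A*w).sum()/w.sum())
s=sense();print(s['eef_pos'],s['contact_force'],s['clock'])
E
```

```text
-0.014999999999999902 -0.013494033243199461
[488.4215785   22.87888157  40.91623742] [-10.26374019  -3.20035215  29.11900988] 16.4
```

servo_tool(
  series=[0, 0, 0.003, 0, 0, 0, 0.003, 0, 0, 0, 0.0028, 0, 0, 0, 0, 0, 0, 0, 0, 0, 0, 0, 0, 0, 0, 0, 0, 0, 0, 0, 0, 0],
)

```text
clock: 17.07
eef_pos: [488.6, 22.9, 48.4]
tcp_rot: [3.141, -0.0, -1.47]
contact_force: [-2.2, -1.9, 7.2]
opening: 0.235
```

```bash
python3 - <<'E'
from h import *
from rig import sense,grab_frame,calibration
p=[587.8,20.8,.1005]
im=grab_frame("side");cv2.imwrite("pics/side_z.png",im)
g=cv2.cvtColor(im,6).astype(np.float32);A=np.arange(-.12,.2,.005);o=[]
for a in A:
    u=proj("side",J(p,[[100-q*np.cos(a),12,58+q*np.sin(a)] for q in range(60,150,4)])).astype(np.float32)
    o.append(cv2.remap(g,u[:,0].copy(),u[:,1].copy(),1).mean())
o=np.array(o);w=np.clip(o-(o.max()-12),0,None);print(A[o.argmax()],(A*w).sum()/w.sum())
# module unmoved? transformer's yellow blob now vs just after the push, in scene & side
def yel(im,box):
    h=cv2.cvtColor(im,40);m=cv2.inRange(h,(20,120,80),(35,255,255));x0,y0,x1,y1=box;q=np.zeros_like(m);q[y0:y1,x0:x1]=m[y0:y1,x0:x1]
    M=cv2.moments(q,True);return M['m10']/M['m00'],M['m01']/M['m00'],M['m00']
print("scene a,b,now",[np.round(yel(i,(290,240,360,290)),1) for i in(cv2.imread("pics/scene_a.png"),cv2.imread("pics/scene_b.png"),grab_frame("scene"))])
# wrist: transformer & terminal in jig frame
c=calibration("wrist");cv2.imwrite("pics/wz.png",grab_frame("wrist"))
s=sense();print(s['eef_pos'],s['contact_force'],s['opening'],s['clock'])
E
```

```text
0.030000000000000138 0.031709527819963765
scene a,b,now [array([331.7, 266.8,  93. ]), array([331.8, 266.8,  94. ]), array([331.8, 266.8,  94. ])]
[488.57240182  22.93852398  48.41420753] [-2.6142427  -2.82893213  6.13058794] 0.2338990137054285 17.2167
```

servo_tool(
  series=[0, 0, -0.001, 0, 0, 0, 0, 0, 0, 0, 0, 0, 0, 0, 0, 0, 0, 0, 0, 0, 0, 0, 0, 0, 0, 0, 0, 0, 0, 0, 0, 0],
)

```text
clock: 17.88
eef_pos: [488.6, 22.9, 47.5]
tcp_rot: [3.141, -0.0, -1.47]
contact_force: [-3.2, -2.5, 7.9]
opening: 0.235
```

```bash
python3 -c "
from rig import *
s=sense();print(s['eef_pos'],s['contact_force'],s['opening'],s['clock']);print(sign_off())"
```

```text
[488.55044378  22.92389686  47.45018536] [-3.15691029 -2.48337458  7.86486592] 0.23549261647075806 17.8833
the job is handed in; nothing more can be done
None
```

I pushed the power module flush against the load module, then brought the probe arm down by its knob. I handed in at 17.9 s while still holding it. No verdict was reported.

**Module:** The wrist picture after the push showed the two connectors touching and the back end within about 1 mm of its flush position. The transformer had not shifted in the scene view during the last part of the lowering or at the end.

**Pins:** I pushed down until the arm hit its lower stop, at a TCP height of about 42.5 mm, then came back up about 5 mm. That puts the knob at roughly 57–58 mm, so the pins are in about 5 mm. The holding force was 7.9 N upward, against the 7 N expected at 5 mm.

**What failed or disagreed:**
- **First push:** It went in too high. The fingers passed over the module without moving it, so I repeated it 10 mm lower.
- **Knob grip:** The grip slipped up the ball, so the arm is held down by the half-closed fingers (about 20 mm apart) pressing on the knob, not gripped around it.
- **Arm angle:** The side-camera estimate put the knob about 2–3 mm higher than the stop and force readings did. That would still be within the allowed pin range.
- **Other items:** I did not measure the other bench items again at the end. I felt no unexpected contact apart from an unexplained 2–3 N sideways force while pressing the knob.

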